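Load a fresh roll into the label printer

TASK

Put the wide label roll into the desktop label printer: swing the printer's hood all the way up and over until it leans back on its stop, slide the wide roll out of the steel trough onto the printer's horizontal spindle until it is home against the inner flange, and push the roll keeper on after it, disc first, until the disc touches the roll. Then bring the hood back and lower it gently, without letting it fall, until it is fully shut. Leave the narrow roll and everything else on the bench where it is.

Things in the scene. Friction and masses are not known exactly. Their poses are not given: they have to be found in the camera images.
- printer: Desktop label printer, fixed: light-grey deck 210 (x) x 240 (y) x 45 high under a hood. Origin: centre of its underside, on the bench. x runs along the spindle, from its free end (-x, robot side) to a dark housing (x +50 to +98, 95 above the deck) that carries it; y to the hood's hinge (rear), z up. A print unit under 40 high stands on the deck at y -116 to -37.
- hood (a joint): Hood angle: 0 shut, 1.66 fully open on its stop. Level hinge axis along the printer's x, at y +120, z 45; opening lifts the front edge (y -120) up and over toward +y. Open, its top edge is 285 above the bench. 0.6 kg, damped hinge. Its weight shuts it below about 0.9 rad and holds it on the stop above about 1.2; let go below, it falls shut.
- hood_grip (a point): Middle of the hood's black bow handle, a round bar 10 thick, 110 long along x, 40 above the hood's flat front shelf. Shut: 218 before and 85 above the hinge axis (130 above the bench), 22 behind the hood's front face; the hood rises 60 in a slope from 38 behind the bar. Turns with the hood: when open the bar is on the hood's far (+y) side, the hood's edge 25 to 30 above it and 38 to its -y side.
- hood_hinge (a point): Middle of the hood's hinge axis (fixed to the printer, axes as the printer's).
- spindle_root (a point): On the spindle's axis at the face of the inner flange (black disc, 60 in diameter) against which the roll seats; axes as the printer's. The spindle is a plain level steel rod 20 in diameter that runs 108 from here toward the printer's -x, 100 above the bench, 55 above the deck, 72 in front of the hinge axis.
- spindle_tip (a point): Free end of the spindle, on its axis, 108 from the flange; its nose is rounded (radius 10).
- label_roll: The wide label roll: white paper roll on a cardboard core, 66 outer diameter, 50 wide, bore 26 right through, about 0.15 kg. Origin at its centre; x along the bore (either end may go first). It lies in the trough with its bore level along the trough's x, centre 37 above the bench.
- narrow_roll: A narrower roll, otherwise alike (66 outer diameter, 30 wide), in the same trough; origin at its centre, x along its bore. Not wanted.
- roll_tray: Steel trough fixed on the bench, 200 long (x) x 84 wide, base 4 thick, rails up to 14 high at 27 to 30 either side of its middle line, end lips 20 high. Origin: centre of its underside; x along its length. Which roll lies at which end varies.
- keeper: Dark plastic roll keeper, 70 g, 34 long, on its flat foot, bore level. Origin: centre of its foot; z up, x along the bore. Disc 56 in diameter, 6 thick at its +x end (x 11 to 17), goes first, toward the roll; behind it a flat-sided hub 34 wide (y), 52 high, to grip. Bore 24, through, axis 30 above the foot. Stands in any of three spots in a row, +x within 0.5 rad of straight away from the robot.
- keeper_face (a point): Centre of the bore at the outer face of the keeper's disc: the face that must touch the roll; axes as the keeper's.
- tape_roll: Small roll of brown tape lying flat, 72 in diameter, 24 high; origin under its centre.
- finger_pad: Round finger-moistener pot, 56 in diameter, 18 high; origin under its centre.
- empty_core: Empty cardboard label core standing on end, 31 in diameter, 50 high; origin under its centre.
- safety_knife: Grey box knife lying flat, 145 x 28 x 19; origin under its middle.
- stapler: Black stapler, 150 x 36 x 62 high; origin under its middle.
- scanner: Hand-held barcode scanner lying on the bench, about 175 x 64 x 52; origin under its middle.
Mind the look-alikes: they are no part of the job. What is shaped like the label_roll but pink is not meant.

How it is judged (in metres and radians):
On the way, in this order (a step that is already met when the one before it is completed fails the run):
1. the hood is raised until it leans back on its stop (value of joint hood above 1.55 rad), for 0.3 s.
2. the wide roll is on the spindle, home against the inner flange, with the hood open (x of label_roll in the frame of spindle_root between -0.03 and -0.02 m and y of label_roll in the frame of spindle_root between -0.008 and 0.008 m and z of label_roll in the frame of spindle_root between -0.008 and 0.008 m and angle between the x axis of label_roll and the x axis of printer, either way round below 0.15 rad and value of joint hood above 1.4 rad), for 0.2 s.
3. the keeper is on the spindle, disc against the roll, with the hood open (all of step 2 and x of keeper_face in the frame of spindle_root between -0.058 and -0.045 m and y of keeper_face in the frame of spindle_root between -0.008 and 0.008 m and z of keeper_face in the frame of spindle_root between -0.008 and 0.008 m and angle between the x axis of keeper and the x axis of printer, either way round below 0.2 rad), for 0.2 s.
4. the hood is lowered shut (value of joint hood below 0.03 rad), for 0.2 s.
At the end, for the whole second after the job is handed in: Wide roll on the spindle within 5 mm of the inner flange; keeper on behind it, disc face 45 to 58 mm from the flange (8 mm or less from touching the seated roll); both in line with the spindle (0.15 and 0.2 rad) and at rest; hood shut (under 0.03 rad) (x of label_roll in the frame of spindle_root between -0.03 and -0.02 m and y of label_roll in the frame of spindle_root between -0.008 and 0.008 m and z of label_roll in the frame of spindle_root between -0.008 and 0.008 m and angle between the x axis of label_roll and the x axis of printer, either way round below 0.15 rad and x of keeper_face in the frame of spindle_root between -0.058 and -0.045 m and y of keeper_face in the frame of spindle_root between -0.008 and 0.008 m and z of keeper_face in the frame of spindle_root between -0.008 and 0.008 m and angle between the x axis of keeper and the x axis of printer, either way round below 0.2 rad and value of joint hood below 0.03 rad and linear speed of each of label_roll, keeper below 0.03 m/s).
It fails at once if the hood falls: it comes down faster than 1.8 rad/s in its last 0.3 rad (value of joint hood below 0.3 rad and velocity of joint hood below -1.8 rad/s).
It fails at once if the narrow roll, tape roll, finger moistener, empty core, knife, stapler or scanner is moved more than 30 mm (distance of any of narrow_roll, tape_roll, finger_pad, empty_core, safety_knife, stapler, scanner from where it was at the start of the episode above 0.03 m).
It also fails if it takes over 72 s, if anything falls off the work surface, if the arm or the gripper's body presses on something with over 40 N, if the wrist force passes 120 N, or if a joint passes its speed limit or range.

ROBOT

A 6-joint arm with a two-finger parallel gripper is mounted at the origin on the work surface. World frame = base frame: x ahead of the robot, y to its left, z up, the work surface at z = 0. Lengths are in mm, angles in degrees, forces in N, time in s.
With the tool pointing down it reaches from about 375 to 900 mm from the base axis. Payload 3.1 kg.
Tool frame: the origin (TCP) lies at the very end of the fingers, on their centre line; the grasp point (between the pads) lies 19 mm behind it; z points along the fingers, y is the line along which they close (so a half turn about z gives the same grasp; the last joint's range is limited). The gripper opens to 87 mm and grips with 3 to 60 N. Pads are 19 mm wide; open, the fingers measure 117 mm over their backs; the gripper's body (75 mm by 190 mm) begins 51 mm behind the grasp point.
Start: joints at [60.476, 30.224, 82.088, -0, 67.689, -10.227], TCP at [206.501, 589.876, 199.448] pointing down, gripper open.
Joint ranges: [-176.69, 176.69], [-43.24, 126.21], [12.49, 139.97], [-82, 262], [0, 151.66], [-163.58, 163.58]. Speed limits (degrees/s): [159.86, 159.86, 180, 180, 180, 180].

INTERFACE

Orientations are given as [roll, pitch, yaw] about the fixed x, y, z axes, in that order (R = Rz(yaw) Ry(pitch) Rx(roll)).
In Python, from bench import manip, fingers, eyes gives the robot as it stands. The module is installed in compiled form; this text tells all that it offers. Calls block until the motion is done:
- manip.movep(position, orientation): joint-space move of the TCP to a pose.
- manip.move_straight(position, attitude=None, v=150): straight line of the TCP; attitude=None keeps the orientation; v is the mean speed in mm/s.
- manip.move_j(angles): joint-space move.
- fingers.gripper_to(opening): finger opening in mm; the grip force is fixed at half the most; returns when the fingers have stopped.
- manip.hold(seconds).
- manip.solve_ik(position, orientation): joint angles nearest the present ones, or None.
- manip.state(): the state.
- eyes.camera(name): name is "scene" or "top" or "wrist"; returns the picture (480x640x3 uint8, red, green, blue); there is no depth.
- eyes.camera_params(name): a dict with "fx", "fy", "cx", "cy" (pixels), "R" (3x3) and "t" (3): a world point X has camera coordinates R X + t. Camera axes: x right, y down, z forward; pixel columns grow to the right and rows downward; lengths in mm; the calibration is good to about 2 mm. A picture is of the moment at which its call begins: read the wrist's pose just before it. camera_params takes no time and is no camera call; for the wrist camera it gives the pose at the moment of the call.
A pose or a line that the arm cannot do raises manip.MotionError and nothing moves.
- manip.finish_job(): hands the job in; it is judged then, once.
The state is a dict: "time": time; "joints": joint angles; "qd": joint speeds; "joint_torque": joint torques, N m; "ee_pos": TCP position; "ee_rot": TCP orientation; "wrist_force": force on the tool from outside, world axes, zero at the start; "moment": the same for the moment, N m; "width": finger opening in mm; "grip_force": force on a finger pad.
Only numpy, scipy, OpenCV 4.12 (cv2) and the standard library are available. Lean on these libraries where they do the work, as an engineer would, in place of code of your own. Each camera call takes 0.05 s, during which the arm holds its last target. There are 200 camera calls.

## Working session

There is one attempt and no reset: what is moved stays moved. The work goes in short steps, each a Python script; the robot and the scene stay as the last script left them, time stands still between calls to the robot, and variables do not carry over. Pictures are saved under pics/ and viewed, at most 10 in all, crops included, and the job is handed in when it is done.

```bash
mkdir -p pics; python3 - <<'E'
from bench import manip, fingers, eyes
import cv2, numpy as np
for n in ("scene","top"):
    im=eyes.camera(n); cv2.imwrite(f"pics/{n}0.png",im[:,:,::-1]); p=eyes.camera_params(n)
    print(n,p["fx"],p["fy"],p["cx"],p["cy"],np.round(p["R"],4).tolist(),np.round(p["t"],1).tolist(), np.round(-np.array(p["R"]).T@np.array(p["t"])))
s=manip.state();print(s["time"],s["ee_rot"],s["width"])
E
```

```text
scene 565.6688498551441 565.6688498551441 316.0034117863804 237.04351839564265 [[-0.6347, 0.7728, 0.0047], [0.5769, 0.4778, -0.6625], [-0.5142, -0.4177, -0.7491]] [352.4, -211.2, 1747.7] [1244.  559. 1168.]
top 570.6485220074009 570.6485220074009 322.16795914946414 243.34163704198994 [[0.0267, -0.9995, 0.0138], [-0.9928, -0.0282, -0.1162], [0.1166, -0.0106, -0.9931]] [-38.1, 559.8, 1502.8] [ 382.   -6. 1558.]
0.1 [-1.79891209e+02 -1.98139588e-02  1.60702315e+02] 86.83816390595348
```

View pics/top0.png

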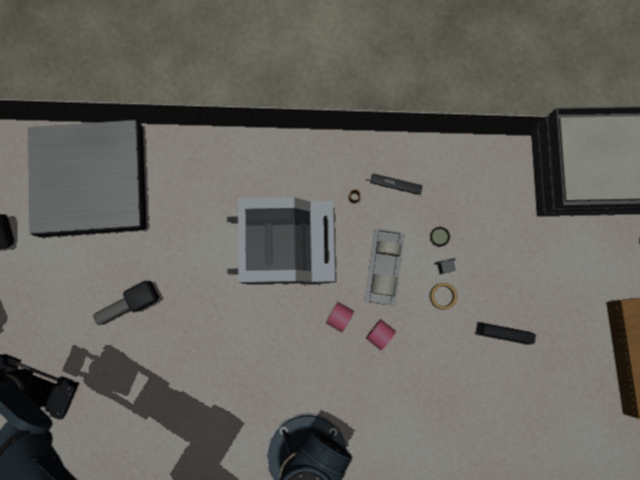

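View pics/scene0.png

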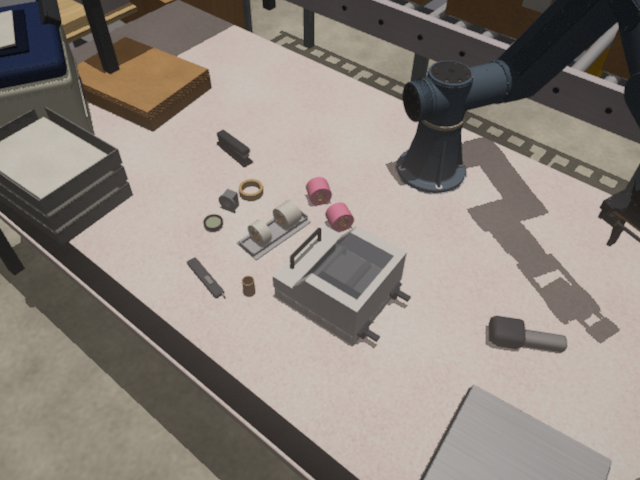

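The printer is at px (287,240) in the top view, with its handle bar at (326,240) on the -y side. The trough is at (385,267), with rolls at (388,245) and (383,285). The keeper is at (446,266), and the pink decoy rolls are at (340,317) and (380,334). Next I'll get rough positions and an enlarged crop.

```bash
cat > h.py <<'E'
from bench import manip, fingers, eyes
import cv2, numpy as np
from scipy.spatial.transform import Rotation as Ro
def onplane(p,uv,z):
    uv=np.atleast_2d(np.array(uv,float)); R=np.array(p["R"]);t=np.array(p["t"])
    d=np.c_[(uv[:,0]-p["cx"])/p["fx"],(uv[:,1]-p["cy"])/p["fy"],np.ones(len(uv))]@R
    c=-R.T@t; return c+d*((z-c[2])/d[:,2])[:,None]
def proj(p,X):
    c=np.atleast_2d(X)@np.array(p["R"]).T+np.array(p["t"])
    return np.c_[c[:,0]/c[:,2]*p["fx"]+p["cx"],c[:,1]/c[:,2]*p["fy"]+p["cy"]]
def st(): 
    s=manip.state(); print("t",round(s["time"],2),"ee",np.round(s["ee_pos"],1),np.round(s["ee_rot"],1),"F",np.round(s["wrist_force"],1),"w",round(s["width"],1),"g",round(s["grip_force"],1)); return s
E
python3 - <<'E'
from h import *
p=eyes.camera_params("top")
for n,uv,z in [("bar",(326,240),130),("roll far",(388,245),70),("roll near",(383,285),70),("keeper",(446,266),50),("tape",(443,296),24),("pot",(440,236),18),("core",(355,197),50),("knife",(395,184),19),("pink1",(340,317),66),("pink2",(380,334),66),("stapler",(505,334),60),("scanner",(130,300),50)]:
    print(n,np.round(onplane(p,uv,z)[0]))
s=manip.state(); w=eyes.camera_params("wrist"); R=np.array(w["R"]);c=-R.T@np.array(w["t"])
T=Ro.from_euler("xyz",s["ee_rot"],degrees=True).as_matrix()
print("cam in tool",T.T@(c-s["ee_pos"]),"cam axes in tool",(T.T@R.T).round(3).tolist(),w["fx"])
a=cv2.imread("pics/top0.png")[205:325,310:470]; b=cv2.imread("pics/scene0.png")[170:270,195:365]
cv2.imwrite("pics/c1.png",np.vstack([cv2.resize(a,(480,360),interpolation=2),cv2.resize(b,(480,230),interpolation=2)]))
E
```

```text
bar [558. -31. 130.]
roll far [ 557. -195.   70.]
roll near [ 451. -184.   70.]
keeper [ 507. -353.   50.]
tape [ 429. -351.   24.]
pot [ 592. -344.   18.]
core [ 687. -107.   50.]
knife [ 732. -219.   19.]
pink1 [366. -74.  66.]
pink2 [ 325. -178.   66.]
stapler [ 333. -505.   60.]
scanner [395. 477.  50.]
cam in tool [  79.50954353    0.51149406 -185.16935989] cam axes in tool [[-0.001, -0.957, -0.291], [1.0, -0.001, -0.0], [-0.0, -0.291, 0.957]] 415.90517564071473
```

View pics/c1.png

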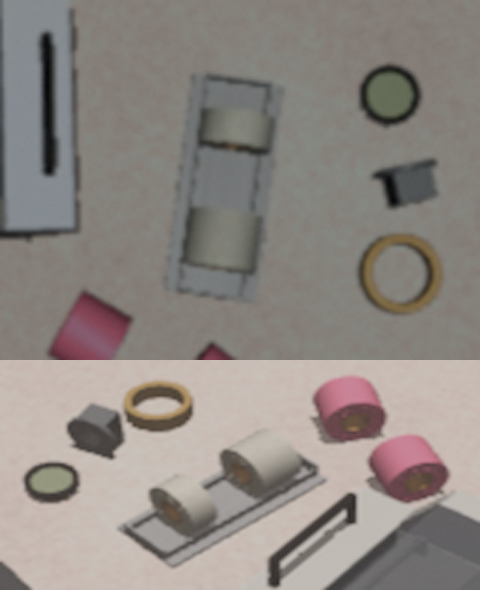

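The white roll at top px (383,285) is visibly longer than the one at (388,245), so it is the wide label_roll. The two pink rolls are decoys. The keeper at (446,266) has its disc away from the robot. Next is one wrist survey, close in.

```bash
python3 - <<'E'
from h import *
manip.movep([500,-150,330],[180,0,0])
s=st(); p=eyes.camera_params("wrist"); im=eyes.camera("wrist"); np.save("w1.npy",p,allow_pickle=True)
cv2.imwrite("pics/w1.png",im[:,:,::-1])
E
```

```text
t 2.94 ee [ 500.2 -149.3  329.9] [-1.8e+02  0.0e+00  1.0e-01] F [ 0.3 -0.7  0. ] w 87.1 g 0.0
```

View pics/w1.png

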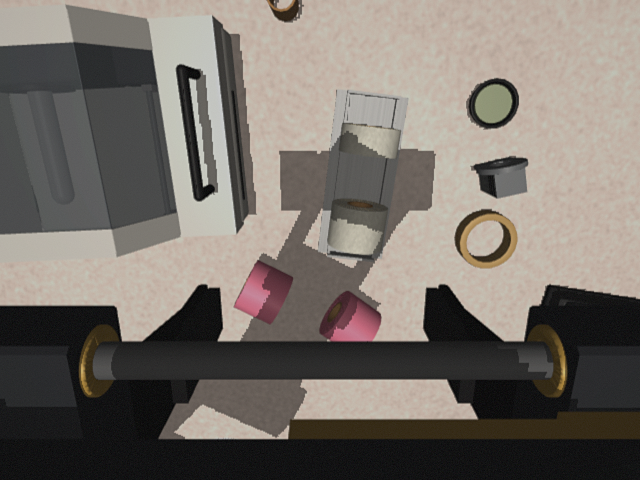

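The wrist view shows the bar from (186,70) to (204,195). The wide roll is at (358,228) with its end face toward +x, the narrow roll at (370,140), and the keeper's hub at (503,180) with the disc at its top edge (500,163). I'll enlarge it to pick pixels.

```bash
python3 - <<'E'
from h import *
p=np.load("w1.npy",allow_pickle=True).item()
im=cv2.imread("pics/w1.png"); g=cv2.cvtColor(im,cv2.COLOR_BGR2GRAY)
pts=[]
for v in range(85,185,4):
    r=np.where(g[v,165:225]<60)[0]
    if len(r):
        k=np.split(r,np.where(np.diff(r)>1)[0]+1)[0]; pts.append((165+k.mean(),v,len(k)))
print([tuple(np.round(x,1)) for x in pts][::4])
X=onplane(p,np.array(pts)[:,:2],131)
a=np.polyfit(X[:,0],X[:,1],1); print("bar y at x=550",np.polyval(a,550),"yaw",np.degrees(np.arctan(a[0])),"x range",onplane(p,[(188,66),(205,198)],130)[:,:2])
# printer yaw from hood shelf edges
cv2.imwrite("pics/c2.png",cv2.resize(im[85:265,310:540],None,fx=3.3,fy=3.3,interpolation=cv2.INTER_CUBIC))
E
```

```text
[(np.float64(183.5), np.float64(85.0), np.float64(10.0)), (np.float64(185.5), np.float64(101.0), np.float64(10.0)), (np.float64(188.0), np.float64(117.0), np.float64(11.0)), (np.float64(190.0), np.float64(133.0), np.float64(11.0)), (np.float64(192.5), np.float64(149.0), np.float64(10.0)), (np.float64(194.5), np.float64(165.0), np.float64(10.0)), (np.float64(165.0), np.float64(181.0), np.float64(1.0))]
bar y at x=550 -28.397814271152445 yaw -1.7803721362311675 x range [[619.22836468 -33.07774025]
 [504.17901348 -38.28914317]]
```

View pics/c2.png

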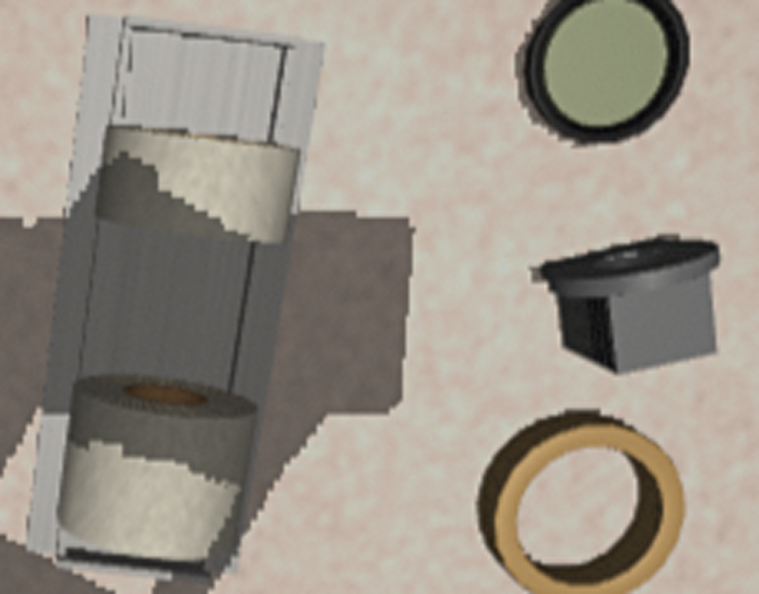

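```bash
python3 - <<'E'
from h import *
p=np.load("w1.npy",allow_pickle=True).item()
im=cv2.imread("pics/w1.png"); g=cv2.cvtColor(im,cv2.COLOR_BGR2GRAY)
pts=[]
for v in range(83,174,3):
    r=np.where(g[v,172:215]<60)[0]
    k=np.split(r,np.where(np.diff(r)>1)[0]+1)[0]; pts.append((172+k.mean(),v))
X=onplane(p,pts,131); a=np.polyfit(X[:,0],X[:,1],1)
print("bar y@561",np.polyval(a,561),"yaw",np.degrees(np.arctan(a[0])),"res",np.ptp(X[:,1]-np.polyval(a,X[:,0])))
f=lambda *c: np.array(c,float)/3.3+[310,85]
L=onplane(p,f((88,15),(28,553)),4); d=L[0]-L[1]; print("tray left",L[:,:2].round(1),"yaw",np.degrees(np.arctan2(d[1],d[0])))
Rr=onplane(p,f((323,42),(290,215)),4); d=Rr[0]-Rr[1]; print("tray right",Rr[:,:2].round(1),"yaw",np.degrees(np.arctan2(d[1],d[0])))
L=onplane(p,f((88,15),(323,42)),4);print("tray far corners",L[:,:2].round(1),np.linalg.norm(L[0]-L[1]))
print("roll face centre",onplane(p,f((165,396)),37)[:,:2].round(1),"edges",onplane(p,f((72,390),(258,410)),37)[:,:2].round(1))
K=onplane(p,f((618,373),(717,350),(708,278),(613,298)),52);print("hub",K[:,:2].round(1))
d=K[1]-K[0];print("yaw",np.degrees(np.arctan2(d[0],-d[1])), "len",np.linalg.norm(d)); d=K[2]-K[1];print("side yaw",np.degrees(np.arctan2(d[1],d[0])),np.linalg.norm(d))
D=onplane(p,f((535,272),(718,243)),30)
print("disc far edge ends z30",D[:,:2].round(1))
E
```

```text
bar y@561 -30.084245205049253 yaw 2.893520997375418 res 0.6913528370842421
tray left [[ 606.6 -164.9]
 [ 407.3 -143.4]] yaw -6.153850253041498
tray right [[ 597.6 -247.9]
 [ 537.8 -239.4]] yaw -8.022820396188532
tray far corners [[ 606.6 -164.9]
 [ 597.6 -247.9]] 83.44348726351548
roll face centre [[ 477.4 -192.6]] edges [[ 479.6 -159.5]
 [ 472.4 -225.8]]
hub [[ 488.8 -346. ]
 [ 496.8 -378.8]
 [ 521.2 -372.2]
 [ 514.5 -341.2]]
yaw 13.693123553298042 len 33.68624241168649
side yaw 14.990173137558621 25.235761044393012
disc far edge ends z30 [[ 520.4 -321.9]
 [ 530.5 -384.6]]
```

```bash
cat >> h.py <<'E'
YP=2.9
def ax(yaw): y=np.radians(yaw); return np.array([np.cos(y),np.sin(y),0]),np.array([-np.sin(y),np.cos(y),0])
EX,EY=ax(YP)
BAR=np.array([561.,-30.,130.])
try: BAR=np.load("bar.npy")
except Exception: pass
HINGE=BAR+218*EY-[0,0,85]
def bar(th):
    a=np.arctan2(85,218)+th; r=np.hypot(85,218); return HINGE-EY*r*np.cos(a)+[0,0,r*np.sin(a)]
def tcp_hood(th): return bar(th)-[0,0,19]
E
python3 - <<'E'
from h import *
o=[180,0,YP]
print([manip.solve_ik(tcp_hood(t),o) is not None for t in np.linspace(0,1.64,12)], manip.solve_ik(tcp_hood(1.64),o))
fingers.gripper_to(32)
manip.movep(tcp_hood(0)+[0,0,70],o)
manip.move_straight(tcp_hood(0),o,v=120)
st(); fingers.gripper_to(0); st()
E
```

```text
[True, True, True, True, True, True, True, True, True, True, True, True] [ 1.74337425e+01  2.72780836e+01  8.09072869e+01 -2.54444375e-14
  7.18146295e+01  1.04533742e+02]
t 5.67 ee [561.8 -30.7 111.9] [ 1.8e+02 -1.0e-01  2.9e+00] F [ 1.1 -0.4  0. ] w 31.7 g 0.0
t 6.51 ee [561.5 -30.1 112.1] [ 1.8e+02 -1.0e-01  2.9e+00] F [-0.7  0.5  5.8] w 0.8 g 3.3
```

```bash
python3 - <<'E'
from h import *
a=eyes.camera("wrist"); b=eyes.camera("scene"); c=cv2.resize(b[170:370,240:440],(480,480),interpolation=2)
cv2.imwrite("pics/g1.png",cv2.resize(np.hstack([a,c])[:,:,::-1],(800,343)))
E
```

```text
(no output)
```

View pics/g1.png

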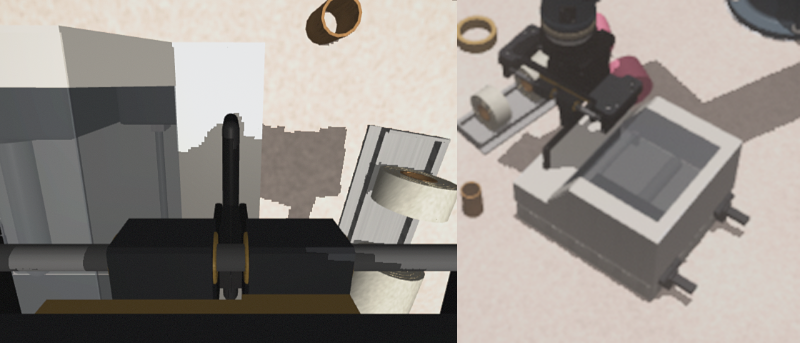

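The wrist view shows the bar running between the two fingertips (pixels 222 to 240, row 207). The 0.8 width reading disagrees with that, so I'll lift a little and check.

```bash
python3 - <<'E'
from h import *
o=[180,0,YP]
g0=eyes.camera("scene")
for t in (0.08,0.16): manip.move_straight(tcp_hood(t),o,v=100); st()
g=eyes.camera("scene"); a=eyes.camera("wrist")
d=cv2.absdiff(g,g0).sum(2)[230:330,300:420]; print("changed px hood region",(d>60).sum())
c=cv2.resize(g[170:370,240:440],(480,480),interpolation=2)
cv2.imwrite("pics/g2.png",cv2.resize(np.hstack([a,c])[:,:,::-1],(800,343)))
E
```

```text
t 6.99 ee [561.  -22.4 128.5] [ 1.8e+02 -1.0e-01  2.9e+00] F [-0.2  0.6 -0.2] w 0.4 g 0.0
t 7.33 ee [560.3 -13.7 144.7] [180.   -0.    2.9] F [-0.9  0.1  0.1] w 0.5 g 0.0
changed px hood region 403
```

View pics/g2.png

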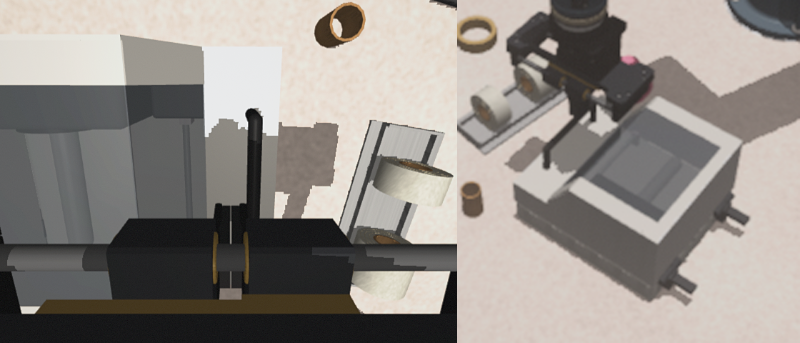

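```bash
python3 - <<'E'
from h import *
p1=np.load("w1.npy",allow_pickle=True).item(); ps=eyes.camera_params("scene"); pt=eyes.camera_params("top")
for z in (130,115,105): 
    e=bar(0)*[1,1,0]+[0,0,z]
    E=np.array([e+EX*55,e-EX*55]); print(z,"scene",proj(ps,E).round(1).tolist(),"top",proj(pt,E).round(1).tolist(),"w1",proj(p1,E).round(1).tolist())
# dark bar extents in scene0 and top0
for n,(x0,x1,y0,y1) in {"scene0":(284,330,224,270),"top0":(318,334,205,275)}.items():
    g=cv2.imread(f"pics/{n}.png",0)[y0:y1,x0:x1]; m=(g<55).astype(np.uint8)
    k,l,s,c=cv2.connectedComponentsWithStats(m); i=1+s[1:,4].argmax(); ys,xs=np.where(l==i)
    print(n,"extreme top",xs[ys.argmin()]+x0,ys.min()+y0,"left",xs.min()+x0,ys[xs.argmin()]+y0,"bottom",xs[ys.argmax()]+x0,ys.max()+y0,"right",xs.max()+x0,ys[xs.argmax()]+y0)
E
```

```text
130 scene [[291.2, 256.0], [318.6, 228.6]] top [[325.1, 217.3], [326.2, 260.5]] w1 [[181.6, 70.1], [199.0, 196.0]]
115 scene [[291.4, 260.0], [318.6, 232.6]] top [[325.0, 218.2], [326.0, 261.0]] w1 [[187.0, 71.8], [203.4, 193.1]]
105 scene [[291.5, 262.6], [318.5, 235.3]] top [[324.9, 218.8], [326.0, 261.4]] w1 [[190.4, 72.8], [206.1, 191.2]]
scene0 extreme top 320 231 left 318 233 bottom 319 240 right 320 231
top0 extreme top 325 216 left 324 217 bottom 325 262 right 327 231
```

```bash
python3 - <<'E'
from h import *
for n in ("g1","g2"):
    g=cv2.imread(f"pics/{n}.png",0)
    for r in (200,206,212,218,230,280): print(n,r,g[r,208:256:1].tolist())
E
```

```text
g1 200 [126, 125, 125, 126, 126, 127, 127, 127, 126, 127, 127, 127, 127, 130, 86, 26, 18, 22, 25, 20, 27, 26, 30, 31, 29, 28, 27, 21, 25, 19, 45, 119, 131, 128, 129, 129, 128, 128, 129, 128, 128, 127, 128, 129, 128, 129, 129, 128]
g1 206 [125, 125, 125, 126, 126, 127, 111, 38, 17, 12, 16, 16, 17, 17, 30, 24, 22, 22, 18, 21, 22, 21, 24, 23, 21, 20, 20, 19, 20, 18, 26, 22, 12, 16, 16, 17, 15, 15, 71, 129, 128, 127, 127, 127, 127, 127, 127, 127]
g1 212 [125, 125, 125, 125, 127, 117, 53, 14, 15, 12, 15, 14, 14, 17, 24, 21, 19, 21, 21, 18, 19, 22, 24, 22, 21, 22, 21, 22, 23, 19, 20, 19, 14, 18, 19, 15, 19, 16, 21, 93, 128, 129, 127, 127, 127, 127, 126, 127]
g1 218 [73, 73, 73, 74, 76, 46, 20, 19, 19, 14, 15, 15, 16, 19, 19, 21, 22, 16, 22, 22, 22, 20, 22, 22, 22, 17, 19, 24, 22, 18, 21, 18, 18, 15, 17, 16, 16, 15, 18, 25, 64, 75, 74, 74, 73, 74, 74, 74]
g1 230 [23, 22, 25, 23, 23, 24, 23, 21, 15, 16, 12, 18, 21, 18, 18, 20, 17, 21, 23, 28, 21, 22, 23, 21, 21, 20, 22, 21, 19, 25, 21, 23, 24, 21, 18, 15, 16, 18, 21, 22, 24, 21, 25, 23, 21, 20, 22, 24]
g1 280 [33, 33, 35, 30, 31, 76, 87, 79,
[... 713 characters left out ...]
2, 23, 21, 23, 23, 22, 24, 21, 16, 14, 14, 12, 15, 16, 11, 19, 19, 21, 22, 27, 26, 25, 30, 27, 26]
g2 218 [74, 73, 73, 75, 75, 45, 20, 19, 17, 14, 19, 17, 19, 19, 19, 22, 21, 23, 20, 23, 18, 24, 76, 54, 20, 21, 22, 21, 21, 22, 19, 21, 17, 12, 16, 16, 18, 15, 17, 21, 25, 23, 23, 23, 25, 25, 24, 26]
g2 230 [20, 18, 22, 24, 16, 23, 21, 20, 16, 16, 19, 19, 22, 20, 24, 23, 20, 21, 23, 21, 21, 38, 135, 90, 17, 20, 20, 21, 20, 22, 22, 22, 25, 21, 17, 16, 14, 15, 22, 22, 23, 18, 20, 23, 21, 21, 23, 22]
g2 280 [34, 33, 34, 34, 29, 76, 87, 81, 72, 32, 11, 21, 37, 35, 36, 36, 37, 39, 38, 33, 36, 42, 101, 73, 33, 36, 34, 38, 37, 36, 39, 39, 36, 32, 18, 13, 49, 74, 81, 85, 57, 32, 34, 33, 34, 35, 31, 35]
```

```bash
python3 - <<'E'
from h import *
s=st(); w=eyes.camera_params("wrist")
print("TCP px",proj(w,s["ee_pos"])*(800/1120),"grasp",proj(w,np.array(s["ee_pos"])+[0,0,19])*(800/1120))
E
```

```text
t 7.42 ee [559.8 -13.8 144.1] [-180.     0.     2.9] F [ 0.1 -0.5 -0.4] w 0.5 g 0.0
TCP px [[230.93809251 205.58154032]] grasp [[230.9817041  218.06456813]]
```

```bash
python3 - <<'E'
from h import *
from scipy.optimize import least_squares
w=eyes.camera_params("wrist"); s=manip.state(); R=np.array(w["R"]); c=-R.T@np.array(w["t"]); off=c-s["ee_pos"]
def cam(tcp): q=dict(w); q["t"]=-R@(np.array(tcp)+off); return q
c1,c2=cam([561.5,-30.1,112.1]),cam([559.9,-13.8,144.2]); p1=np.load("w1.npy",allow_pickle=True).item()
obs=[]
for n,pp,r0,r1,x0,x1 in (("g1",c1,130,198,205,260),("g2",c2,130,198,225,275)):
    g=cv2.imread(f"pics/{n}.png",0)
    for r in range(r0,r1,8):
        k=np.where(g[r,x0:x1]<55)[0]+x0; obs.append((pp,(k.mean()+.5)*1.4-.5,(r+.5)*1.4-.5)); 
    print(n,k.min(),k.max())
g=cv2.imread("pics/w1.png",0)
for v in range(83,174,6):
    r=np.where(g[v,172:215]<60)[0]; k=np.split(r,np.where(np.diff(r)>1)[0]+1)[0]; obs.append((p1,172+k.mean(),v))
def res(a):
    y,m,z=a; out=[]
    for pp,u,v in obs:
        X=onplane(pp,(u,v),z)[0]; out.append(X[1]-(y+m*(X[0]-561)))
    return out
r=least_squares(res,[-30,.05,130]); print(r.x,np.degrees(np.arctan(r.x[1])),np.round(r.fun,1))
E
```

```text
g1 223 238
g2 247 259
[-2.97668210e+01  4.83712620e-02  1.29997318e+02] 2.7693106526030977 [ 0.3 -0.1 -0.1 -0.1 -0.1 -0.1 -0.1 -0.1 -0.1  0.2 -0.  -0.1  0.1 -0.1
  0.1 -0.   0.2  0.   0.2  0.  -0.2  0.1 -0.  -0.2  0.1 -0.1  0.2  0.
 -0.1 -0.3 -0.   0.3  0.1 -0. ]
```

The triangulated bar sits at y -29.8, z 130.0, yaw 2.8°, exactly as described. The fingers still closed without gripping it, so I'll probe with closed fingers from above to see where the tips really end.

```bash
sed -i 's/^YP=.*/YP=2.8/; s/^BAR=.*/BAR=np.array([561.,-29.8,130.])/' h.py; python3 - <<'E'
from h import *
o=[180,0,YP]
manip.move_straight([561,-14,152],o,v=150)
manip.move_straight([561,-29.8,152],o,v=150)
for z in np.arange(142,106,-4):
    manip.move_straight([561,-29.8,z],o,v=60); s=st()
    if s["wrist_force"][2]>3: break
E
```

```text
t 8.25 ee [560.3 -29.3 141.2] [-1.8e+02  1.0e-01  2.8e+00] F [ 0.3 -0.5 -0.2] w 0.5 g 0.0
t 8.5 ee [560.8 -29.6 137.7] [-180.     0.     2.8] F [-0.4  0.1  0.1] w 0.4 g 0.0
t 8.75 ee [560.8 -29.7 133.7] [-180.     0.     2.8] F [-0.6  0.7  0.3] w 0.5 g 0.0
t 9.0 ee [560.7 -29.8 129.7] [-180.     0.     2.8] F [-0.4  0.3 -0.8] w 0.6 g 0.0
t 9.25 ee [560.7 -29.7 125.7] [-180.     0.     2.8] F [-0.6  0.2  0. ] w 0.5 g 0.0
t 9.5 ee [560.8 -29.7 121.7] [-180.     0.     2.8] F [0.1 0.8 0.1] w 0.8 g 0.0
t 9.75 ee [560.7 -29.7 117.7] [-180.     0.     2.8] F [-0.   0.1  0.2] w 0.5 g 0.0
t 10.0 ee [560.7 -29.7 113.7] [-180.     0.     2.8] F [-1.1  0.1  0.4] w 0.8 g 0.0
t 10.25 ee [561.7 -29.9 112. ] [ 1.8e+02 -1.0e-01  2.8e+00] F [-2.5  0.6 11.2] w 0.5 g 5.9
```

Contact came at a reported TCP z of about 112.5, while the bar's top is at 135. So the fingers really end about 22.5 mm short of the reported TCP, and the true grasp point is about 41.5 mm behind it. I'll use that from here on.

```bash
sed -i 's/return bar(th)-\[0,0,19\]/return bar(th)-[0,0,GP]/; s/^YP=/GP=41.5\nYP=/' h.py; python3 - <<'E'
from h import *
o=[180,0,YP]
manip.move_straight([561,-29.8,122],o,v=100)
fingers.gripper_to(32)
manip.move_straight(tcp_hood(0),o,v=120); st()
fingers.gripper_to(0); s=st()
if s["width"]>5:
    for t in (0.07,0.14): manip.move_straight(tcp_hood(t),o,v=100); st()
E
```

```text
t 11.78 ee [560.7 -29.7  88.2] [-1.8e+02  1.0e-01  2.8e+00] F [-0.  -0.1  0.3] w 32.1 g 0.0
t 12.32 ee [561.4 -30.1  89. ] [ 1.8e+02 -1.0e-01  2.8e+00] F [ 0.4 -0.6  1.9] w 8.5 g 30.0
t 12.64 ee [561.  -23.8 103.8] [ 1.799e+02 -1.000e-01  2.900e+00] F [ 0.4 -3.6 -2.6] w 8.7 g 30.0
t 12.96 ee [560.7 -16.5 118.3] [ 1.799e+02 -1.000e-01  2.800e+00] F [ 0.4 -5.4 -0.7] w 9.1 g 30.0
```

Gripped well, and the sideways force is near zero, which confirms the bar's y. I'll swing the hood open now.

```bash
python3 - <<'E'
from h import *
o=[180,0,YP]
for i,t in enumerate(np.linspace(0.14,1.63,13)[1:]):
    manip.move_straight(tcp_hood(t),o,v=160)
    s=manip.state(); print(round(t,2),np.round(s["wrist_force"],1),round(s["width"],1))
    if np.linalg.norm(s["wrist_force"])>35: break
st()
E
```

```text
0.26 [ 0.4 -7.2  1.3] 8.7
0.39 [-0.4 -7.9  4.4] 8.7
0.51 [ -1.4 -10.    5.8] 8.7
0.64 [-2.1 -8.3 10.2] 8.6
0.76 [-2.1 -7.4 10.8] 9.0
0.88 [-2.2 -5.3 10.1] 9.6
1.01 [-1.2 -2.2  9.1] 9.3
1.13 [ 0.3 -0.6  8.6] 8.6
1.26 [1.6 1.  6.8] 8.9
1.38 [2.4 0.9 3.8] 9.0
1.51 [2.9 1.7 3. ] 8.5
1.63 [4.2 1.8 2.6] 8.9
t 16.96 ee [546.2 286.1 215.5] [-1.8e+02 -1.0e-01  2.8e+00] F [4.2 1.8 2.6] w 8.9 g 30.0
```

```bash
python3 - <<'E'
from h import *
o=[180,0,YP]
fingers.gripper_to(26); st()
s=manip.state(); P=np.array(s["ee_pos"])
manip.move_straight(P+[0,0,110],o,v=250)
sp=HINGE-72*EY; print("spindle line pt",sp)
manip.movep([520,sp[1]-25,270],o)
st(); p=eyes.camera_params("wrist"); im=eyes.camera("wrist"); np.save("w2.npy",p,allow_pickle=True)
cv2.imwrite("pics/w2.png",im[:,:,::-1])
s0=HINGE-72*EY; s0=s0*[1,1,0]+[0,0,100]
print(proj(p,[s0+EX*k for k in (45,0,-63)]).round(1).tolist())
E
```

```text
t 17.59 ee [545.4 285.3 216.1] [180.    0.    2.8] F [-0.3  0.1  1. ] w 25.9 g 0.0
spindle line pt [553.86793361 116.02569605  45.        ]
t 19.02 ee [520.3  91.6 269.7] [-179.9    0.     2.8] F [ 0.2  0.9 -0.1] w 26.2 g 0.0
[[295.4, 114.2], [296.4, 169.5], [297.8, 240.5]]
```

View pics/w2.png

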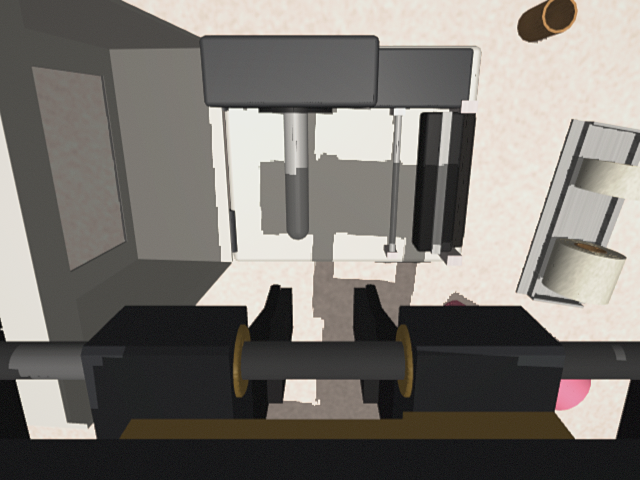

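The hood is open on its stop. The spindle runs from the flange (290,110) to its tip (297,240), which matches the prediction. Next I'll refine the spindle line and tip numerically and fetch the roll.

```bash
python3 - <<'E'
from h import *
p=np.load("w2.npy",allow_pickle=True).item(); g=cv2.GaussianBlur(cv2.imread("pics/w2.png",0),(3,3),0).astype(float)
gx=np.abs(np.gradient(g,axis=1)); pts=[]
for v in range(116,228,6):
    l=276+gx[v,276:292].argmax(); r=300+gx[v,300:316].argmax(); pts.append((v,l,r))
print(pts)
q=[((l+r)/2,v) for v,l,r in pts if 20<=r-l<=28]
X=onplane(p,q,102); a=np.polyfit(X[:,0],X[:,1],1)
S=HINGE-72*EY; print("y@",S[0],np.polyval(a,S[0]),"expect",S[1],"yaw",np.degrees(np.arctan(a[0])))
print("col297 down",[(v,int(g[v,297])) for v in range(228,250,2)],[(v,int(g[v,290])) for v in range(98,120,2)])
print(onplane(p,[(297,241)],97),onplane(p,[(296,240)],100),onplane(p,[(255,111),(320,111)],128))
E
```

```text
[(116, np.int64(283), np.int64(315)), (122, np.int64(283), np.int64(315)), (128, np.int64(283), np.int64(315)), (134, np.int64(283), np.int64(314)), (140, np.int64(284), np.int64(314)), (146, np.int64(284), np.int64(314)), (152, np.int64(284), np.int64(314)), (158, np.int64(284), np.int64(315)), (164, np.int64(286), np.int64(306)), (170, np.int64(286), np.int64(308)), (176, np.int64(285), np.int64(308)), (182, np.int64(285), np.int64(308)), (188, np.int64(285), np.int64(308)), (194, np.int64(285), np.int64(308)), (200, np.int64(285), np.int64(308)), (206, np.int64(285), np.int64(309)), (212, np.int64(285), np.int64(309)), (218, np.int64(286), np.int64(309)), (224, np.int64(286), np.int64(309))]
y@ 553.8679336098405 115.97047899344838 expect 116.02569605184937 yaw 2.7607456999251827
col297 down [(228, 107), (230, 106), (232, 103), (234, 96), (236, 90), (238, 94), (240, 200), (242, 234), (244, 233), (246, 232), (248, 233)] [(98, 102), (100, 102), (102, 91), (104, 69), (106, 45), (108, 61), (110, 64), (112, 104), (114, 177), (116, 181), (118, 181)]
[[489.48401537 113.75807421  97.        ]] [[491.31020843 114.52620707 100.        ]] [[599.80844652 146.79667994 128.        ]
 [602.15728797  98.02338    128.        ]]
```

The spindle's y agrees with the bar-derived line to 0.1 mm, and its tip is 63.4 mm on the -x side of printer centre. Now I'll pick the wide roll.

```bash
cat >> h.py <<'E'
SP=(HINGE-72*EY)*[1,1,0]+[0,0,100]; TIP=-63.4; ROOT=44.6
PHI=20; OT=[180+PHI,0,YP]; TZ=EY*np.sin(np.radians(PHI))-np.array([0,0,np.cos(np.radians(PHI))])
def on_sp(s,gc,up=0): return SP+EX*s+TZ*gc+[0,0,up]   # bore axis (gc behind TCP) at s along spindle
E
python3 - <<'E'
from h import *
yr=-6.2; rx,_=ax(yr); C=np.array([452.5,-189.9,37]); G=C-12*rx; T=G-[0,0,38.5]; o=[180,0,yr]
for q,oo in ((T,o),(on_sp(-115,38.5,50),OT),(on_sp(-115,38.5),OT),(on_sp(7,38.5),OT)): print(np.round(q),manip.solve_ik(q,oo))
fingers.gripper_to(84)
manip.movep(T+[0,0,90],o)
manip.move_straight(T,o,v=150); st()
fingers.gripper_to(50); st()
E
```

```text
[ 441. -189.   -2.] [-3.65675147e+01  3.99102592e+01  1.11255008e+02 -5.08888749e-14
  2.88347332e+01  5.96324853e+01]
[438. 124. 114.] [-13.01677818  27.17582967 113.28833739  26.15572585  48.28892183
  55.12793205]
[438. 124.  64.] [-13.01677818  33.22550589 115.22584197  29.95026518  41.23374935
  49.79588383]
[560. 130.  64.] [-9.56085785 38.51996954 97.67695057 25.409968   51.13266364 60.27312004]
t 22.27 ee [ 441.3 -188.5   -1. ] [ 1.8e+02 -1.0e-01 -6.1e+00] F [ 0.7 -0.5 -0.2] w 84.1 g 0.0
t 22.74 ee [ 440.9 -188.8   -0.8] [ 1.8e+02 -1.0e-01 -6.2e+00] F [-0.5 -0.3  6.8] w 65.8 g 30.0
```

```bash
python3 - <<'E'
from h import *
gc=37.9; o=[180,0,-6.2]; P=np.array(manip.state()["ee_pos"])
manip.move_straight(P+[0,0,110],o,v=200); st()
manip.movep(on_sp(-115,gc,45),OT)
manip.move_straight(on_sp(-115,gc),OT,v=120); s=st(); print(on_sp(-115,gc).round(1)); F0=np.array(s["wrist_force"])
cv2.imwrite("pics/w3.png",eyes.camera("wrist")[:,:,::-1]); np.save("w3.npy",eyes.camera_params("wrist"),allow_pickle=True)
for x in (-98,-90,-80,-70):
    manip.move_straight(on_sp(x,gc),OT,v=60); s=st(); f=np.array(s["wrist_force"])-F0
    if np.linalg.norm(f)>8: print("force",f); break
E
```

```text
t 23.44 ee [ 440.2 -188.4  108.5] [-1.8e+02  1.0e-01 -6.2e+00] F [-1.   1.  -2.4] w 65.7 g 30.0
t 25.11 ee [438.7 122.8  64.3] [-160.     0.     2.7] F [-0.3 -0.6 -2.1] w 65.5 g 30.0
[438.4 123.4  64.4]
t 25.59 ee [456.  124.2  64.6] [-1.6e+02 -1.0e-01  2.8e+00] F [-0.   0.1 -2.3] w 65.7 g 30.0
t 25.88 ee [463.9 124.5  64.4] [-160.    -0.     2.8] F [ 0.8 -0.5 -1.5] w 66.1 g 30.0
t 26.19 ee [474.  125.   64.4] [-160.    -0.     2.8] F [-1.5 -0.4 -1.3] w 65.7 g 30.0
t 26.51 ee [484.  125.5  64.4] [-160.    -0.     2.8] F [-0.4 -0.  -1.4] w 65.6 g 30.0
```

```bash
python3 - <<'E'
from h import *
gc=37.9
for x in (-50,-30,-12,-2,2,4,6,8,10,12,14):
    manip.move_straight(on_sp(x,gc),OT,v=100 if x<0 else 40); s=manip.state(); f=np.array(s["wrist_force"]); print(x,f.round(1),(np.array(s["ee_pos"])-on_sp(x,gc)).round(1))
    if -f@EX>7: break
st()
E
```

```text
-50 [-0.4  0.6 -1.9] [-0.   0.  -0.1]
-30 [ 0.2  0.1 -0.9] [-0.5  0.  -0.1]
-12 [ 0.1  0.5 -2. ] [-0.6  0.1 -0.1]
-2 [-0.  -0.7 -0.9] [-0.3 -0.  -0. ]
2 [-0.1 -0.4 -1.7] [-0.1 -0.  -0. ]
4 [-0.2  0.2 -2. ] [ 0.1 -0.   0. ]
6 [ 0.7 -0.4 -0.9] [ 0.2 -0.   0. ]
8 [-1.1  0.5 -1.3] [ 0.1  0.  -0. ]
10 [-4.2 -2.9 -0.2] [-1.9  0.1 -0.3]
12 [-8.8 -4.4  3.4] [-4.   0.1 -0.4]
t 29.29 ee [561.2 129.7  64. ] [-160.     0.4    3. ] F [-8.8 -4.4  3.4] w 65.7 g 30.0
```

```bash
python3 - <<'E'
from h import *
gc=37.9
manip.move_straight(on_sp(9,gc),OT,v=60)
fingers.gripper_to(84)
T=on_sp(9,gc); manip.move_straight(T-TZ*110,OT,v=250); st()
# view of seated roll from a pose robot-side/above
manip.movep(on_sp(-75,gc,160),[180,0,YP])
st(); p=eyes.camera_params("wrist"); im=eyes.camera("wrist"); np.save("w4.npy",p,allow_pickle=True); cv2.imwrite("pics/w4.png",im[:,:,::-1])
for k in (ROOT,ROOT-50): print(proj(p,[SP+EX*k+EY*j+[0,0,-3] for j in (-33,0,33)]).round(0).tolist())
E
```

```text
t 30.78 ee [563.3  92.  167.3] [-1.6e+02  1.0e-01  2.8e+00] F [ 0.3  1.  -0.7] w 84.3 g 0.0
t 31.32 ee [476.8 126.7 223.2] [-1.8e+02  1.0e-01  3.0e+00] F [-0.3  0.7  0.5] w 84.2 g 0.0
[[393.0, 51.0], [345.0, 51.0], [297.0, 51.0]]
[[389.0, 127.0], [343.0, 126.0], [298.0, 126.0]]
```

View pics/w4.png

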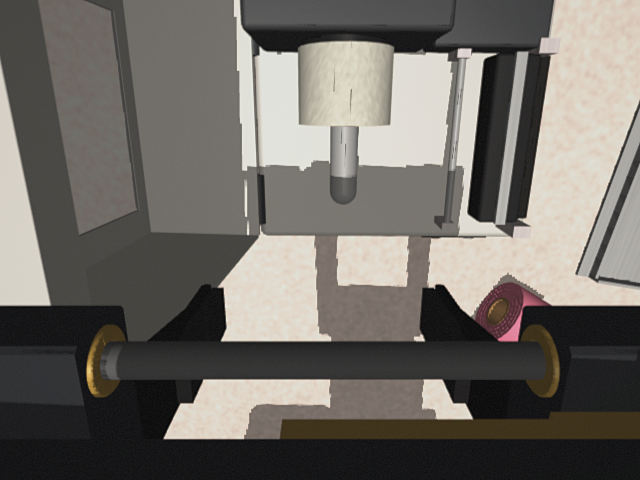

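The roll is home: its front end is at row 126, exactly where predicted, with the spindle tip at (343,203). Now the keeper.

```bash
python3 - <<'E'
from h import *
yk=14.3; kx,_=ax(yk); T=np.array([509.3,-358.3,-9.5])-6*kx; o=[180,0,yk]
print(manip.solve_ik(T,o),manip.solve_ik(on_sp(-98,39.5),OT))
fingers.gripper_to(62)
manip.movep(T+[0,0,110],o)
p=eyes.camera_params("wrist"); cv2.imwrite("pics/w5.png",eyes.camera("wrist")[:,:,::-1])
manip.move_straight(T,o,v=150); st()
fingers.gripper_to(20); s=st(); P=np.array(s["ee_pos"])
if 30<s["width"]<38: manip.move_straight(P+[0,0,130],o,v=200); st()
E
```

```text
[-4.58821576e+01  4.60351861e+01  9.06700097e+01 -2.54444375e-14
  4.32948042e+01  2.98178424e+01] [-12.38038428  33.96254604 112.84802661  29.25265424  42.49216486
  51.45425969]
t 34.83 ee [ 504.1 -360.2   -8.8] [179.9  -0.   14.3] F [-1.1 -0.9 -0. ] w 62.1 g 0.0
t 35.44 ee [ 503.6 -359.9   -9.1] [180.   -0.   14.3] F [-0.7  1.   2.8] w 34.2 g 30.0
t 36.24 ee [ 502.8 -359.1  119.8] [-1.799e+02  1.000e-01  1.430e+01] F [-0.5 -0.1 -2.4] w 33.8 g 30.0
```

```bash
python3 - <<'E'
from h import *
gc=39.2
manip.movep(on_sp(-100,gc,45),OT)
manip.move_straight(on_sp(-100,gc),OT,v=120); manip.hold(0.1); s=st(); print((np.array(s["ee_pos"])-on_sp(-100,gc)).round(2)); F0=np.array(s["wrist_force"])
cv2.imwrite("pics/w6.png",eyes.camera("wrist")[:,:,::-1])
for x in (-90,-85,-80,-75,-70,-65):
    manip.move_straight(on_sp(x,gc),OT,v=50); s=manip.state(); f=np.array(s["wrist_force"])-F0; print(x,f.round(1))
    if np.linalg.norm(f)>7: break
E
```

```text
t 38.59 ee [454.  124.3  63.6] [-1.6e+02 -1.0e-01  2.8e+00] F [ 0.3 -0.  -1.3] w 34.1 g 30.0
[ 0.64 -0.27  0.48]
-90 [ 0.  -0.1  0.4]
-85 [-0.8 -0.7  0.3]
-80 [-0.5  0.3  0.8]
-75 [-0.6 -0.   1.6]
-70 [-0.   0.3  1.2]
-65 [-1.   0.1  0.1]
```

```bash
python3 - <<'E'
from h import *
gc=39.2; F0=np.array([.3,0,-1.3])
for x in (-52,-42,-36,-34,-32,-30,-28,-26,-24,-22,-20):
    manip.move_straight(on_sp(x,gc),OT,v=60 if x<-36 else 40); s=manip.state(); f=np.array(s["wrist_force"])-F0; print(x,f.round(1),round(float((np.array(s["ee_pos"])-SP)@EX),1))
    if -f@EX>4: break
st()
E
```

```text
-52 [-0.   0.2 -0.1] -51.4
-42 [-0.9 -0.3  0.5] -41.4
-36 [-0.8  0.1  1.3] -35.7
-34 [-0.2 -0.   0.9] -33.9
-32 [0.  0.2 1. ] -31.8
-30 [-0.6  0.3 -0.1] -29.8
-28 [-0.6  0.3  0.3] -27.8
-26 [-1.7 -0.   0.5] -26.9
-24 [-5.3 -3.3  3.5] -27.0
t 42.73 ee [526.2 128.6  62.9] [-159.9    0.3    3. ] F [-5.  -3.3  2.2] w 33.7 g 30.0
```

Contact at s = -27, as expected. I'll release, back off and check the fit.

```bash
python3 - <<'E'
from h import *
gc=39.2
manip.move_straight(on_sp(-26,gc),OT,v=60)
fingers.gripper_to(60)
manip.move_straight(on_sp(-26,gc)-TZ*110,OT,v=250)
manip.movep(on_sp(-75,37.9,160),[180,0,YP]); st()
p=eyes.camera_params("wrist"); cv2.imwrite("pics/w7.png",eyes.camera("wrist")[:,:,::-1])
print(proj(p,[SP+EX*(ROOT-50)+EY*j+[0,0,-3] for j in (-28,28)]).round(0).tolist(),proj(p,[SP+EX*(ROOT-84)+EY*j+[0,0,15] for j in (-17,17)]).round(0).tolist())
E
```

```text
t 44.86 ee [477.  126.6 223. ] [-180.     0.2    3. ] F [0.5 0.3 0. ] w 59.7 g 0.0
[[382.0, 127.0], [304.0, 127.0]] [[368.0, 178.0], [319.0, 177.0]]
```

View pics/w7.png

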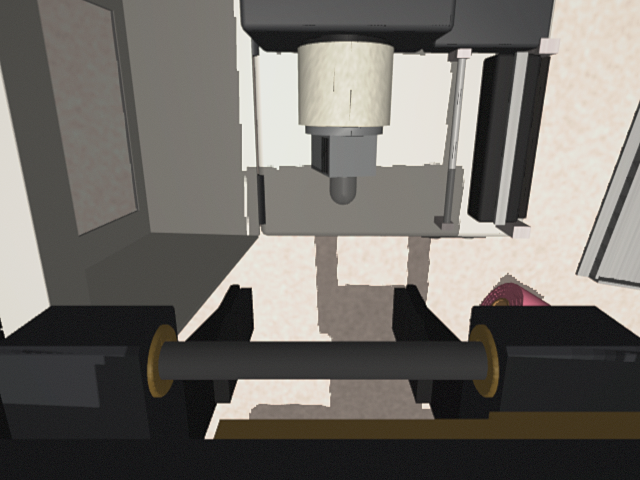

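The disc rests on the roll at row 127, the keeper is in line, and the spindle nose shows at (343,203). Now I'll take the bar again and lower the hood.

```bash
python3 - <<'E'
from h import *
o=[180,0,YP]
P=np.array(manip.state()["ee_pos"]); manip.move_straight(P*[1,1,0]+[0,0,330],o,v=250)
fingers.gripper_to(28)
T=tcp_hood(1.655)
manip.movep(T*[1,1,0]+[0,0,330],o)
for z in (270,235,T[2]):
    manip.move_straight(T*[1,1,0]+[0,0,z],o,v=130); s=manip.state(); print(np.round(s["wrist_force"],1))
    if np.linalg.norm(s["wrist_force"])>8: break
else:
    fingers.gripper_to(0); s=st()
    if s["width"]>6:
        for t in np.linspace(1.655,0.04,14)[1:]:
            manip.move_straight(tcp_hood(t),o,v=150); s=manip.state(); print(round(t,2),np.round(s["wrist_force"],1),round(s["width"],1))
            if s["width"]<6 or np.linalg.norm(s["wrist_force"])>35: break
st()
E
```

```text
[-0.4 -0.4  0.5]
[-0.1 -0.2  1.6]
[-0.   0.8 -0.3]
t 48.89 ee [545.7 291.7 214.2] [-1.799e+02 -1.000e-01  2.800e+00] F [-0.1  2.   1.3] w 9.1 g 30.0
1.53 [-2.3  4.9  4.3] 8.8
1.41 [-2.1  3.   6.3] 9.2
1.28 [-0.6  2.5  6.3] 8.9
1.16 [0.2 0.5 4.4] 8.7
1.03 [0.3 0.1 2.5] 8.7
0.91 [ 0.4 -0.3  1.3] 8.6
0.79 [ 0.2  0.7 -0.4] 8.9
0.66 [-0.1 -0.  -2.7] 8.8
0.54 [-0.7 -0.  -2.7] 8.8
0.41 [-1.3  0.1 -1.3] 8.8
0.29 [-2.5 -1.3 -1.8] 9.2
0.16 [-3.2 -0.2 -1.1] 9.2
0.04 [-3.2 -1.3 -1.5] 8.8
t 53.33 ee [560.3 -26.   97.3] [-1.8e+02  1.0e-01  2.8e+00] F [-3.2 -1.3 -1.5] w 8.8 g 30.0
```

```bash
python3 - <<'E'
from h import *
o=[180,0,YP]
for t in (0.02,0.0,-0.015,-0.03):
    manip.move_straight(tcp_hood(t),o,v=40); s=st()
    if s["wrist_force"][2]>8: break
manip.hold(0.3); fingers.gripper_to(30); manip.hold(0.3)
manip.move_straight(tcp_hood(0)+[0,0,100],o,v=150)
# independent check: bar position seen again in the scene camera vs first picture, hood region
g0=cv2.imread("pics/scene0.png"); manip.movep([500,-150,330],[180,0,0])
p=eyes.camera_params("wrist"); im=eyes.camera("wrist"); g=cv2.cvtColor(im,cv2.COLOR_RGB2GRAY)
pts=[]
for v in range(83,174,6):
    r=np.where(g[v,172:215]<60)[0]; k=np.split(r,np.where(np.diff(r)>1)[0]+1)[0]; pts.append((172+k.mean(),v))
X=onplane(p,pts,130); print("bar y@561",np.polyval(np.polyfit(X[:,0],X[:,1],1),561))
cv2.imwrite("pics/w8.png",im[:,:,::-1]); d=cv2.absdiff(im[:,:,::-1],cv2.imread("pics/w1.png")).sum(2)
k,l,stt,c=cv2.connectedComponentsWithStats(((d>90)[:280]).astype(np.uint8)); print(stt[1:][stt[1:,4]>60])
st()
E
```

```text
t 53.6 ee [560.4 -27.7  93.3] [-1.8e+02  1.0e-01  2.8e+00] F [-4.3 -1.8 -1.8] w 9.4 g 30.0
t 53.87 ee [560.5 -29.6  88.7] [-1.8e+02  1.0e-01  2.8e+00] F [-4.5 -2.5 -1.1] w 9.1 g 30.0
t 54.12 ee [560.6 -30.1  86.9] [-179.9    0.     2.8] F [-8.   1.2  7.5] w 9.0 g 30.3
t 54.37 ee [561.1 -30.1  86. ] [-1.799e+02 -1.000e-01  2.800e+00] F [-9.4  5.2 22.6] w 8.8 g 30.2
bar y@561 -27.58168399469918
[[ 266    0   36   23  205]
 [   0   41   77    5  122]
 [  78   42   73    8   81]
 [ 175   63   26    7   63]
 [ 485   76   35   37  124]
 [ 481   82   33   30  147]
 [   0   89   69    5  198]
 [ 347   91   51   26  135]
 [ 466   99   42   31  213]
 [ 475   99   28   25   82]
 [ 343  119   56   12  143]
 [ 398  145   38    9  114]
 [ 279  147   52    8   97]
 [ 470  155   59   44 1878]
 [ 193  191   25   11   62]
 [ 320  199   59   52 1358]
 [ 477  208   36   14  119]
 [ 482  219   30   32  153]
 [ 340  220   42   35  251]
 [ 454  221   39   48  181]
 [   0  228  115    7  209]
 [ 117  236   64   22   96]
 [ 469  251   24   12   86]
 [ 326  252   38   12  119]]
t 57.37 ee [ 499.4 -148.7  328. ] [-179.9    0.2    0. ] F [ 0.7  1.2 -0.2] w 29.6 g 0.0
```

```bash
python3 - <<'E'
from h import *
manip.hold(0.4); st()
p=eyes.camera_params("wrist"); im=eyes.camera("wrist"); g=cv2.cvtColor(im,cv2.COLOR_RGB2GRAY)
pts=[]
for v in range(83,174,3):
    r=np.where(g[v,172:215]<60)[0]; k=np.split(r,np.where(np.diff(r)>1)[0]+1)[0]; pts.append((172+k.mean(),v))
X=onplane(p,pts,131); y=np.polyval(np.polyfit(X[:,0],X[:,1],1),561); print("bar y@561",y, np.array(pts)[::8].round(1).tolist())
if abs(y+30.1)<1: manip.finish_job(); print("handed in")
E
```

```text
t 57.77 ee [ 500.1 -149.6  329.6] [-180.    0.    0.] F [0.1 0.6 0.8] w 30.0 g 0.0
bar y@561 -28.23670588505969 [[179.5, 83.0], [182.5, 107.0], [189.5, 131.0], [189.5, 155.0]]
```

```bash
python3 - <<'E'
from h import *
g=cv2.cvtColor(eyes.camera("wrist"),cv2.COLOR_RGB2GRAY); a=cv2.imread("pics/w1.png",0)
for v in (95,107,119,131,143,155): print(v,[[int(k[0]+172),int(k[-1]+172)] for q in (a,g) for r in [np.where(q[v,172:215]<60)[0]] for k in np.split(r,np.where(np.diff(r)>1)[0]+1)])
A=a[60:240,130:250]; G=g[60:240,130:250]
print(cv2.phaseCorrelate(A.astype(np.float64),G.astype(np.float64)), "bench ref",cv2.phaseCorrelate(a[70:140,330:420].astype(np.float64),g[70:140,330:420].astype(np.float64)))
E
```

```text
95 [[180, 190], [179, 189]]
107 [[182, 191], [181, 184], [186, 190]]
119 [[183, 193], [183, 186], [188, 192]]
131 [[185, 194], [185, 187], [189, 194]]
143 [[187, 196], [186, 189], [191, 195]]
155 [[188, 198], [188, 197]]
((-0.4969641537058038, 0.0024388229923459903), 1.006206117335622) bench ref ((-0.27258669929891965, 0.10950183689345039), 0.9741083601979647)
```

The bar is within 0.25 px of its shut position relative to the bench. A 0.03 rad gap would shift it about 2.4 px, so the hood is shut. A highlight on the bar had split the mask. Handing in.

```bash
python3 -c "
from h import *
print(manip.finish_job())"
```

```text
the job is handed in; nothing more can be done
None
```

The job is handed in at about 58 s on the robot's clock: by my checks the wide roll is home on the spindle, the keeper's disc touches it, the hood was lowered under grip and is fully shut, and nothing else was touched as far as I could tell; no verdict came back.

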